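# Set a plaster bar in the saw guide

## Task

Set the plaster bar up for sawing, using the fingertips only: push it along the wooden saw guide until its end sits against the end stop, then push the raised hold-down flap shut so that its pad lies on the bar, then push the swing latch round over the edge of the flap as far as it goes. Do not pick anything up; leave the tools and casts lying about where they are.

Things in the scene. Friction and masses are not known exactly. Their poses are not given: they have to be found in the camera images.
- saw_guide: fixed beech saw guide. Origin: underside, below mid-channel; own x across the channel (away from robot), y along it to the end stop (left), z up; yaw to +-0.3. Board x -0.058..0.060, y -0.140..0.150, top z 0.014. Two walls y 0..0.146, 16 mm thick, tops z 0.049; channel between them x -0.019..0.019. Board open where y < 0. Latch post x 0.035..0.054, y 0.023..0.049, top z 0.057
- bar: loose white plaster bar 35 x 160 x 28 mm, about 0.2 kg, flat on the board in the channel (z 0.014 to 0.042), its right end sticking out of the walls. Origin: centre of underside; own y to the stop. Slides with 1 to 3 N. Starts 35 to 75 mm short of the stop; at the stop its right end is at guide y -0.032, still clear of the walls
- bar_end (a point): middle of the bar's left-hand end face, the one that goes against the stop (bar frame 0, 0.080, 0.014)
- stop_face (a point): on the face of the wooden end stop that closes the channel, mid-width (guide frame 0, 0.128, 0.028); the stop's top is at z 0.044
- flap (a joint): hinge of the hold-down flap, rad: 0 = shut, level, pad on the bar (reads about -0.01 there); starts raised at 1.4 to 1.75 (1.57 upright, more leans to the robot; limit 1.9). Stiff hinge (0.1 N m): stays where left; 1 to 3 N at the edge moves it. Shut by pushing its outer face away from the robot and down. Shut, its top is at z 0.058
- flap_hinge (a point): middle of the flap's hinge axis, which is parallel to the guide's y on the near wall (guide frame -0.039, 0.085, 0.0525). The flap is an aluminium plate, 60 mm along the hinge (guide y 0.055 to 0.115), 6 mm thick, free edge 91 mm from the hinge, black rubber pad below
- flap_edge (a point): middle of the flap's free edge on its outer face (faces the robot when raised, top when shut), 91 mm from the hinge; guide frame (0.052, 0.085, 0.058) when shut
- latch (a joint): upright pivot of the swing latch, rad: 0 = end of travel, arm along guide +y over the shut flap's far edge; grows as the arm swings out away from the robot (1.57 = along guide +x); starts 1.2 to 1.7, limit 1.75. Stiff (0.05 N m): stays where left; 1.5 N at the knob moves it. It passes about 2 mm over the shut flap and is barred if the flap is not right down
- latch_pivot (a point): pivot of the latch, guide frame (0.044, 0.036, 0.062). Steel arm 13 mm wide, z 0.059 to 0.065, reaching 52 mm from the pivot
- latch_knob (a point): middle of the upright round knob on the latch arm, 13 mm across, top at z 0.0835, 44 mm from the pivot along the arm; point height z 0.074
- sanding_block: bystander: loose brown sanding block 55 x 90 x 30 mm in front of the guide; origin: centre of its underside
- pencil: bystander: loose red pencil 151 mm long, 7 mm thick, in front of the guide; origin: under its middle
- lemon: bystander: loose white plaster lemon 48 x 80 x 43 mm to the right of the guide; origin: centre of its underside
- egg: bystander: loose white plaster egg 44 x 52 x 39 mm at the far right; origin: centre of its underside
- gents_saw: bystander: loose small back saw, blade 210 x 45 mm with a brass back, turned handle 118 mm, lying along the right edge of the table; origin: where handle meets blade, on the table
There are look-alikes about, which are no part of the job. There is more than one size of the bar; the one meant has the size given above.

How it is judged:
By the outcome, as a careful person would: the job done as asked, in the order asked, and still so for the second after the job is handed in, with the robot touching nothing.
It also fails if it takes over 56 s, if anything falls off the work surface, if the arm or the gripper's body presses on something with over 40 N, if the wrist force passes 120 N, or if a joint passes its speed limit or range.

## Robot

A 7-joint arm with a two-finger parallel gripper is mounted at the origin on the work surface; the furniture and walls round the work are solid. World frame = base frame: x ahead of the robot, y to its left, z up, the work surface at z = 0. Lengths are in mm, angles in rad, forces in N, time in s.
With the tool pointing down it reaches from about 400 to 875 mm from the base axis. Payload 4.4 kg.
Tool frame: the origin (TCP) lies where the fingers leave the gripper's body, on its centre line; the fingertips stand 73 mm ahead of it and the grasp point (between the pads) lies 54 mm ahead of it; z points along the fingers, y is the line along which they close (so a half turn about z gives the same grasp; the last joint's range is limited). The gripper opens to 85 mm and grips with 20 to 120 N. Pads are 22 mm wide; open, the fingers measure 114 mm over their backs; the gripper's body (76 mm by 85 mm) begins 54 mm behind the grasp point. The pads swing forward as they close: fully open they stand 13 mm farther back than shut.
Start: joints at [1.228, 0.628, 0.038, 1.517, -0.027, 0.996, -0.02], TCP at [177.656, -625.264, 303.913] pointing down, gripper open.
Joint ranges: [-3.06, 3.06], [-0.37, 2.12], [-1.25, 1.32], [0.18, 2.47], [-1.1, 4.24], [0.23, 1.98], [-2.94, 2.94]. Speed limits (rad/s): [2.57, 2.57, 3.14, 3.14, 3.14, 3.14, 3.14].

## Interface

Orientations are given as [roll, pitch, yaw] about the fixed x, y, z axes, in that order (R = Rz(yaw) Ry(pitch) Rx(roll)).
In Python, from cell import ctrl gives the robot as it stands.
- The arm moves only by the tool send_rows, never from a script. Its argument "rows" is a list that holds one entry, the list of rows, each a list of 6 numbers: the shift along the tool's x, y, z in cm, then the turn, a rotation vector about the tool's x, y, z in rad. In form: [[[tx, ty, tz, wx, wy, wz], ...]]. A call has 1 to 10 rows; each row is the pose to reach, as a shift and turn from the pose commanded when the call began, along the tool's axes at that moment; what a row does not reach only later rows make up. A row lasts 1/10 s, in which the tool goes at most 50 mm and 8.59 degrees, less where a joint would pass 70% of its speed; a pose out of reach is approached as far as the arm can. A call with a gripper value outside its range is refused whole. "grip" is the closure in counts, from 0 (fully open) to 255 (shut), set as the call begins (left out, the last holds). The fingers move at their own pace and stop on an object; the grip force is fixed at half the most. Time passes only in rows, so rows that repeat a pose let the fingers close. It gives the time, the measured TCP pose, the force, the opening and the grip force at its end, in the units of the state.
- ctrl.read_state(): the state, without advancing time (a new reading comes with each control period).
- ctrl.get_image(name): name is "side" or "top"; returns a dict with "pixels" (400x640x3 uint8, red, green, blue), "fx", "fy", "cx", "cy" (pixels), "D" ([k1, k2, p1, p2, k3] as OpenCV has them; the pictures are not rectified), "extrinsics" (4x4, takes a point from camera to world coordinates). Camera axes: x right, y up, looking along -z (the intrinsics and any distortion apply to the point x, -y, -z); pixel columns grow to the right and rows downward; lengths in mm; the calibration is good to about 2 mm. A picture is of the moment at which its call begins. There is no depth.
- ctrl.finish_job(): hands the job in; it is judged then, once.
The state is a dict: "clock": time; "qpos": joint angles; "qd": joint speeds; "tau": joint torques, N m; "eef_pos": TCP position; "tool_rot": TCP orientation; "force": force on the tool from outside, world axes, zero at the start; "torque": the same for the moment, N m; "width": finger opening in mm; "gripper_force": force on a finger pad.
Only numpy, scipy, OpenCV 4.12 (cv2) and the standard library are available. Lean on these libraries where they do the work, as an engineer would, in place of code of your own. Each camera call takes 0.05 s, during which the arm holds its last target. There are 200 camera calls.

## Working session

There is one attempt and no reset: what is moved stays moved. The work goes in short steps, Python scripts to look and compute and a tool call to move; the robot and the scene stay as the last step left them, time stands still between calls to the robot, and variables do not carry over. Pictures are saved under pics/ and viewed, at most 10 in all, crops included, and the job is handed in when it is done.

Besides the shell and the picture viewer there is one more tool, called after "Emit:" as a command line: name --argument value ..., lists and objects as JSON in quotes. send_rows: Moves the arm, as the interface text tells. Its arguments: {"type":"object","properties":{"rows":{"type":"array","items":{"type":"array","items":{"type":"array","items":{"type":"number"}}}},"grip":{"type":"number"}},"required":["rows"]}

```bash
ls; mkdir -p pics
python3 - <<'E'
from cell import ctrl
import cv2,pickle
for n in ("top","side"):
    d=ctrl.get_image(n); pickle.dump(d,open(f"{n}0.pkl","wb"))
    cv2.imwrite(f"pics/{n}0.png",d["pixels"][:,:,::-1])
    print(n,d["fx"],d["cx"],d["cy"],d["D"],d["extrinsics"])
s=ctrl.read_state();print(s["clock"],s["eef_pos"],s["tool_rot"],s["width"])
E
```

```text
pics
top 484.0171645865243 332.89236184957997 200.55010729112485 [0.00399736 0.         0.         0.         0.        ] [[ 9.28629803e-03  9.89402601e-01 -1.44900853e-01  3.02857466e+02]
 [-9.99956624e-01  9.29215425e-03 -6.36391342e-04 -9.12692536e+01]
 [ 7.16793827e-04  1.44900478e-01  9.89445975e-01  1.09667138e+03]
 [ 0.00000000e+00  0.00000000e+00  0.00000000e+00  1.00000000e+00]]
side 484.3701143476867 320.0474248079454 198.46324113343894 [-0.04855002  0.          0.          0.          0.        ] [[-9.99875114e-01  2.43548364e-03  1.56148767e-02  4.36399360e+02]
 [ 9.61446379e-03 -6.90429867e-01  7.23335442e-01  6.97980782e+02]
 [ 1.25426489e-02  7.23395236e-01  6.90320226e-01  8.10599214e+02]
 [ 0.00000000e+00  0.00000000e+00  0.00000000e+00  1.00000000e+00]]
0.1 [ 177.53802105 -624.83301449  303.07944382] [-3.13989480e+00  7.76865325e-06  2.76804904e-01] 85.53003439540606
```

View pics/top0.png

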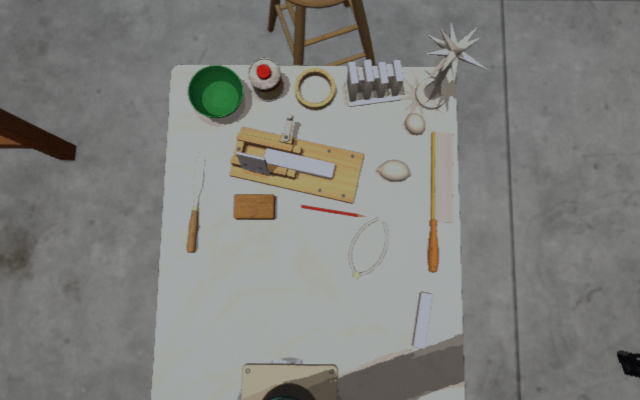

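View pics/side0.png

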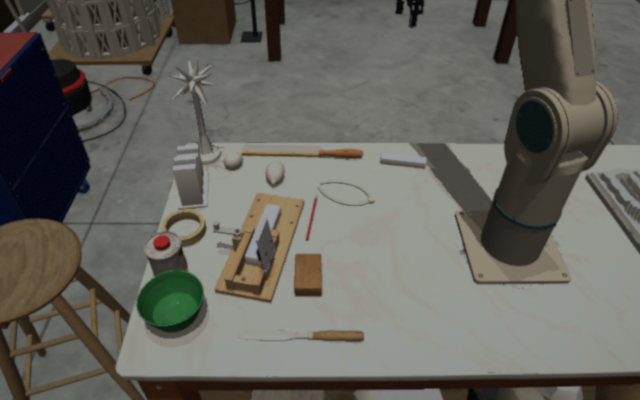

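```bash
cat > h.py <<'E'
import numpy as np,cv2,pickle
def ray(d,px):
    K=np.array([[d["fx"],0,d["cx"]],[0,d["fy"],d["cy"]],[0,0,1]])
    u=cv2.undistortPoints(np.array(px,float).reshape(-1,1,2),K,np.array(d["D"])).reshape(-1,2)
    E=np.array(d["extrinsics"]); v=np.c_[u[:,0],-u[:,1],-np.ones(len(u))]@E[:3,:3].T
    return E[:3,3],v
def onz(d,px,z):
    o,v=ray(d,px); return o+v*((z-o[2])/v[:,2])[:,None]
def proj(d,P):
    E=np.array(d["extrinsics"]); c=(np.array(P,float).reshape(-1,3)-E[:3,3])@E[:3,:3]
    K=np.array([[d["fx"],0,d["cx"]],[0,d["fy"],d["cy"]],[0,0,1]])
    return cv2.projectPoints(c*[1,-1,-1],np.zeros(3),np.zeros(3),K,np.array(d["D"]))[0].reshape(-1,2)
def G(pose,p):  # guide mm -> world
    x,y,a=pose; p=np.array(p,float).reshape(-1,3); c,s=np.cos(a),np.sin(a)
    return np.c_[x+c*p[:,0]-s*p[:,1], y+s*p[:,0]+c*p[:,1], p[:,2]]
E
python3 - <<'E'
from h import *
t=pickle.load(open("top0.pkl","rb"));s=pickle.load(open("side0.pkl","rb"))
a=cv2.resize(t["pixels"][105:215,220:380],None,fx=5,fy=5,interpolation=cv2.INTER_CUBIC)
b=cv2.resize(s["pixels"][180:310,200:340],None,fx=4.5,fy=4.5,interpolation=cv2.INTER_CUBIC)
cv2.imwrite("pics/a.png",a[:,:,::-1]);cv2.imwrite("pics/b.png",b[:,:,::-1])
E
```

```text
(no output)
```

View pics/a.png

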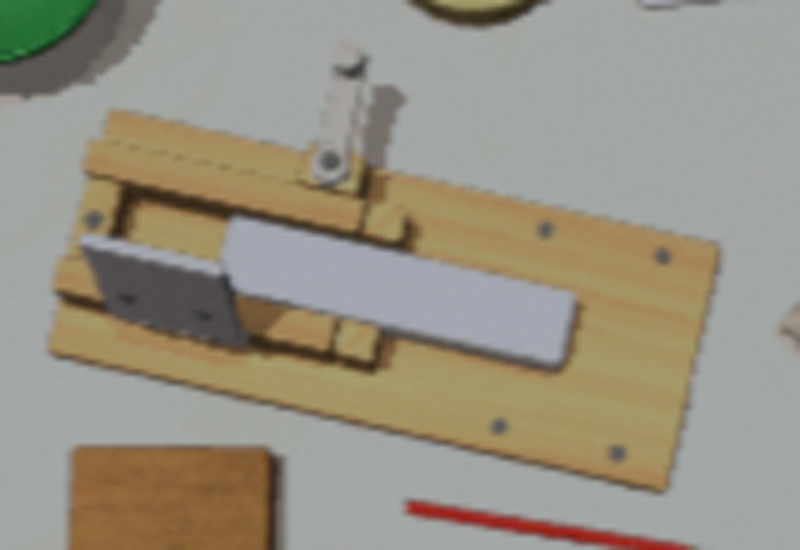

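View pics/b.png

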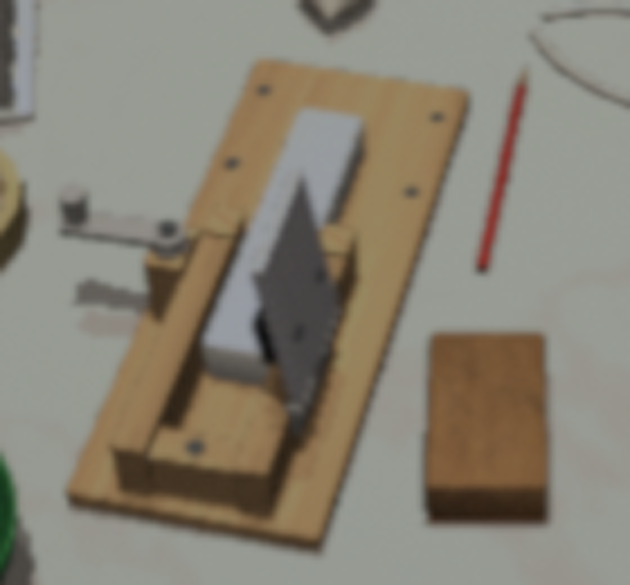

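Run:
```python
from h import *
from scipy.optimize import least_squares
t=pickle.load(open("top0.pkl","rb"));s=pickle.load(open("side0.pkl","rb"))
A=lambda p:np.array(p)/5+[220-.4,105-.4]
B=lambda p:np.array(p)/4.5+[200-.39,180-.39]
C=[[60,-140,14],[-58,-140,14],[-58,150,14],[60,150,14]]
ta=A([(719,243),(665,492),(50,352),(108,110)]); sb=B([(255,60),(468,92),(320,548),(70,498)])
print(onz(t,ta,14).round(1).tolist(),onz(s,sb,14).round(1).tolist())
def fit(vs): return least_squares(lambda x:np.concatenate([(proj(d,G(x,C))-m).ravel() for d,m in vs]),[600,0,-.2],x_scale=[1,1,.01])
for vs in ([(t,ta)],[(s,sb)],[(t,ta),(s,sb)]):
    r=fit(vs);print(r.x.round(4),np.abs(r.fun).max())
p=r.x
c,sn=np.cos(p[2]),np.sin(p[2]);R=np.array([[c,-sn],[sn,c]])
inv=lambda W:(W[:,:2]-p[:2])@R
print("bar top corners guide",inv(onz(t,A([(577,293),(560,366),(222,283),(233,216)]),42)).round(1).tolist(), inv(onz(s,B([(305,108),(362,120),(203,350),(268,365)]),42)).round(1).tolist())
print("knob",inv(onz(t,A([(351,58)]),83.5)),inv(onz(s,B([(72,193)]),83.5)),"pivot",inv(onz(t,A([(330,162)]),65)),inv(onz(s,B([(168,231)]),65)))
# flap angle from edge midpoint, each view
def edge(a,y): # outer face free edge
    return [-39+91*np.cos(a)-5.5*np.sin(a),y,52.5+91*np.sin(a)+5.5*np.cos(a)]
for d,m in ((t,A([(82,246),(225,276)])),(s,B([(257,277),(303,182)]))):
    for y,q in zip((115,55),m):
        r=least_squares(lambda a:(proj(d,G(p,edge(a[0],y)))-q).ravel(),[1.5]);print("flap",r.x,r.fun.round(1))
```

```text
[[571.8, -159.5, 14.0], [456.2, -135.1, 14.0], [518.0, 145.2, 14.0], [632.2, 123.0, 14.0]] [[571.7, -155.4, 14.0], [457.4, -131.1, 14.0], [517.4, 154.3, 14.0], [629.4, 128.4, 14.0]]
[ 5.425599e+02 -1.130130e+01 -2.119000e-01] 1.0333046043989214
[ 5.41949e+02 -5.59240e+00 -2.06400e-01] 1.0362530821547296
[ 5.423556e+02 -9.001400e+00 -2.089000e-01] 2.0219354202907596
bar top corners guide [[16.8, -83.8], [-17.1, -83.6], [-13.0, 71.6], [17.9, 74.0]] [[13.3, -80.0], [-17.0, -77.7], [15.3, 81.0], [-15.9, 83.1]]
knob [[88.17833558 32.62199157]] [[88.16994942 36.80746819]] pivot [[45.64584127 33.75496786]] [[44.92389222 34.27542434]]
flap [1.40859243] [-1.9 -0.5]
flap [1.40445625] [-1.5 -0.4]
flap [1.39800422] [ 0.1 -1. ]
flap [1.42739434] [ 0.3 -2.8]
```

Emit:
send_rows --rows '[[[46.3, -38.6, 5, 0, 0, 0.486], [46.3, -38.6, 5, 0, 0, 0.486], [46.3, -38.6, 5, 0, 0, 0.486], [46.3, -38.6, 5, 0, 0, 0.486], [46.3, -38.6, 5, 0, 0, 0.486], [46.3, -38.6, 5, 0, 0, 0.486], [46.3, -38.6, 5, 0, 0, 0.486], [46.3, -38.6, 5, 0, 0, 0.486], [46.3, -38.6, 5, 0, 0, 0.486], [46.3, -38.6, 5, 0, 0, 0.486]]]' --grip 255

```text
clock: 1.1
eef_pos: [459.4, -211.9, 262.3]
tool_rot: [3.142, 0.0, -0.209]
force: [1.8, -0.1, -0.3]
width: -0.1
gripper_force: 0.0
```

Emit:
send_rows --rows '[[[0, 0, 0, 0, 0, 0], [0, 0, 0, 0, 0, 0]]]'

```text
clock: 1.3
eef_pos: [459.1, -212.3, 262.2]
tool_rot: [-3.141, 0.001, -0.205]
force: [-0.2, -1.3, 0.5]
width: -0.2
gripper_force: 0.0
```

Emit:
send_rows --rows '[[[2, -5, 2, 0, 0, 0], [3.9, -9.6, 6, 0, 0, 0], [3.9, -9.6, 10, 0, 0, 0], [3.9, -9.6, 13, 0, 0, 0], [3.9, -9.6, 15, 0, 0, 0], [3.9, -9.6, 16.3, 0, 0, 0], [3.9, -9.6, 16.3, 0, 0, 0], [3.9, -9.6, 16.3, 0, 0, 0]]]'

```text
clock: 2.1
eef_pos: [516.8, -129.2, 100.2]
tool_rot: [3.141, -0.001, -0.211]
force: [0.1, -0.0, -0.0]
width: 0.2
gripper_force: 0.0
```

Run:
```python
from cell import ctrl
from h import *
t=ctrl.get_image("top");s=ctrl.get_image("side")
a=cv2.resize(t["pixels"][95:215,220:380],None,fx=4,fy=4,interpolation=cv2.INTER_CUBIC)
b=cv2.resize(s["pixels"][130:310,180:340],None,fx=3,fy=3,interpolation=cv2.INTER_CUBIC)[:480]
h=min(len(a),len(b));o=np.hstack([a[:h],b[:h]]);o=cv2.resize(o,None,fx=800/o.shape[1],fy=800/o.shape[1])
cv2.imwrite("pics/c.png",o[:,:,::-1])
```

```text
(no output)
```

View pics/c.png

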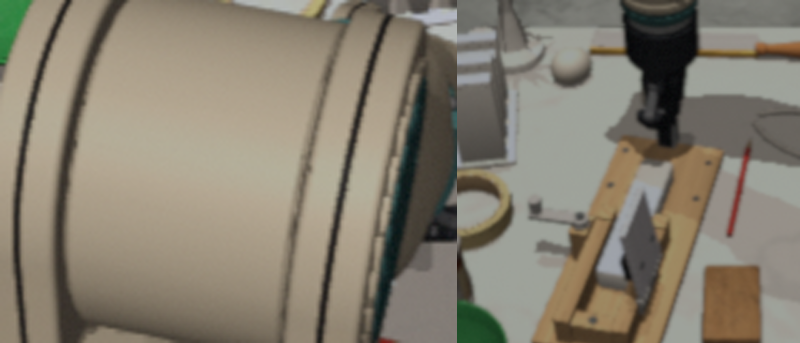

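Emit:
send_rows --rows '[[[0, -0.6, 0.3, 0, 0, 0], [0, -1.2, 0.3, 0, 0, 0], [0, -1.8, 0.3, 0, 0, 0], [0, -2.4, 0.3, 0, 0, 0], [0, -3, 0.3, 0, 0, 0], [0, -3.6, 0.3, 0, 0, 0], [0, -4.2, 0.3, 0, 0, 0], [0, -4.8, 0.3, 0, 0, 0], [0, -5.4, 0.3, 0, 0, 0], [0, -6, 0.3, 0, 0, 0]]]'

```text
clock: 3.2
eef_pos: [529.3, -68.8, 96.6]
tool_rot: [3.142, -0.0, -0.209]
force: [-0.2, -1.7, 1.9]
width: 0.2
gripper_force: 0.8
```

Emit:
send_rows --rows '[[[0, -0.3, 0, 0, 0, 0], [0, -0.6, 0, 0, 0, 0], [0, -0.8, 0, 0, 0, 0], [0, -1, 0, 0, 0, 0]]]'

```text
clock: 3.6
eef_pos: [531.2, -59.5, 96.6]
tool_rot: [3.141, 0.0, -0.209]
force: [0.6, -1.7, 1.1]
width: -0.1
gripper_force: 0.7
```

Emit:
send_rows --rows '[[[0, -0.1, 0, 0, 0, 0], [0, -0.2, 0, 0, 0, 0], [0, -0.3, 0, 0, 0, 0], [0, -0.4, 0, 0, 0, 0]]]'

```text
clock: 4.0
eef_pos: [532.1, -55.6, 96.6]
tool_rot: [3.142, 0.0, -0.209]
force: [-0.7, -1.7, 0.6]
width: -0.2
gripper_force: 0.6
```

Emit:
send_rows --rows '[[[0, -0.1, 0, 0, 0, 0], [0, -0.2, 0, 0, 0, 0], [0, -0.3, 0, 0, 0, 0]]]'

```text
clock: 4.3
eef_pos: [532.1, -54.9, 96.6]
tool_rot: [3.139, 0.0, -0.211]
force: [-1.9, -8.6, 1.1]
width: 0.2
gripper_force: 4.4
```

Emit:
send_rows --rows '[[[0, -0.1, 0, 0, 0, 0], [0, -0.2, 0, 0, 0, 0], [0, -0.2, 0, 0, 0, 0]]]'

```text
clock: 4.6
eef_pos: [532.2, -54.7, 96.6]
tool_rot: [3.137, 0.0, -0.213]
force: [-2.4, -10.3, 1.4]
width: 0.2
gripper_force: 5.4
```

Run:
```python
from cell import ctrl
from h import *
s=ctrl.get_image("side")
b=cv2.resize(s["pixels"][170:310,190:330],None,fx=4,fy=4,interpolation=cv2.INTER_CUBIC)
cv2.imwrite("pics/d.png",b[:,:,::-1])
```

```text
(no output)
```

View pics/d.png

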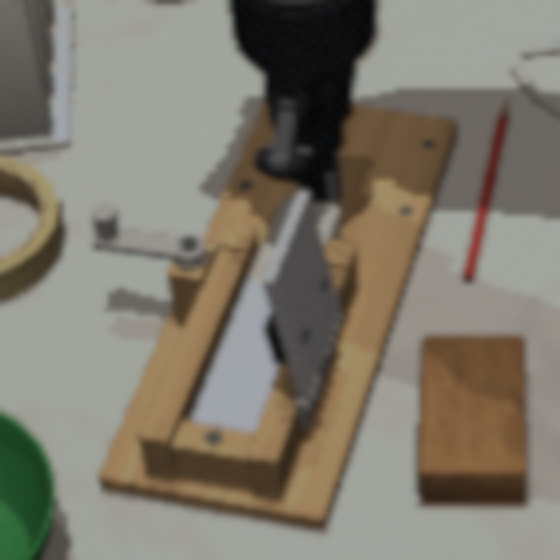

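Emit:
send_rows --rows '[[[0, 1.5, 0, 0, 0, 0], [0, 3, -2, 0, 0, 0], [-2, 3, -6, 0, 0, 0], [-5, 2, -9.5, 0, 0, 0], [-7, -1, -9.5, 0, 0, 0], [-7, -5, -9.5, 0, 0, 0], [-7, -9, -9.5, 0, 0, 0], [-7, -12.5, -9.5, 0, 0, 0], [-7, -12.8, -9.5, 0, 0, 0], [-7, -12.8, -9.5, 0, 0, 0]]]'

```text
clock: 5.65
eef_pos: [491.0, 90.7, 191.4]
tool_rot: [-3.141, 0.0, -0.206]
force: [-0.8, -0.9, -0.7]
width: -0.1
gripper_force: 0.0
```

Emit:
send_rows --rows '[[[1.3, 0, 0, 0, 0, 0], [2, 0, 0, 0, 0, 0], [2.6, 0, 0.1, 0, 0, 0], [3.3, 0, 0.2, 0, 0, 0], [3.95, 0, 0.33, 0, 0, 0], [4.55, 0, 0.55, 0, 0, 0], [5.15, 0, 0.8, 0, 0, 0], [5.7, 0, 1.15, 0, 0, 0], [6.25, 0, 1.55, 0, 0, 0], [6.25, 0, 1.55, 0, 0, 0]]]'

```text
clock: 6.65
eef_pos: [553.2, 76.1, 175.5]
tool_rot: [-3.142, -0.001, -0.209]
force: [0.0, 0.0, 0.4]
width: 0.0
gripper_force: 0.0
```

Emit:
send_rows --rows '[[[0.45, 0, 0.45, 0, 0, 0], [0.9, 0, 0.9, 0, 0, 0], [1.3, 0, 1.45, 0, 0, 0], [1.65, 0, 2, 0, 0, 0], [1.9, 0, 2.6, 0, 0, 0], [2.1, 0, 3.2, 0, 0, 0], [2.25, 0, 3.8, 0, 0, 0], [2.35, 0, 4.3, 0, 0, 0], [2.35, 0, 4.4, 0, 0, 0], [2.35, 0, 4.5, 0, 0, 0]]]'

```text
clock: 7.65
eef_pos: [575.1, 71.1, 130.8]
tool_rot: [3.141, 0.001, -0.209]
force: [-0.3, -0.4, 1.1]
width: 0.3
gripper_force: 0.3
```

Emit:
send_rows --rows '[[[0, 0, 0.1, 0, 0, 0], [0, 0, 0.2, 0, 0, 0], [0, 0, 0.3, 0, 0, 0]]]'

```text
clock: 7.95
eef_pos: [575.1, 71.1, 130.0]
tool_rot: [-3.141, 0.0, -0.209]
force: [-6.2, -1.4, 23.3]
width: -0.0
gripper_force: 12.1
```

Emit:
send_rows --rows '[[[0, 0, -3, 0, 0, 0], [0, 0, -6.2, 0, 0, 0], [3.5, 3.5, -6.2, 0, 0, 0], [7.6, 7, -6.2, 0, 0, 0], [7.6, 8.5, -6.2, 0, 0, 0], [7.6, 8.5, -3.5, 0, 0, 0], [7.6, 8.5, -1.5, 0, 0, 0], [7.6, 8.5, -1.5, 0, 0, 0]]]'

```text
clock: 8.75
eef_pos: [629.5, -27.4, 140.3]
tool_rot: [3.141, 0.007, -0.21]
force: [-0.5, 0.8, -0.3]
width: 0.0
gripper_force: 0.0
```

Run:
```python
from cell import ctrl
from h import *
s=ctrl.get_image("side")
b=cv2.resize(s["pixels"][150:310,140:320],None,fx=4,fy=3.5,interpolation=cv2.INTER_CUBIC)
b=cv2.resize(s["pixels"][160:310,140:320],None,fx=4,fy=4,interpolation=cv2.INTER_CUBIC)
cv2.imwrite("pics/e.png",b[:,:,::-1])
```

```text
(no output)
```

View pics/e.png

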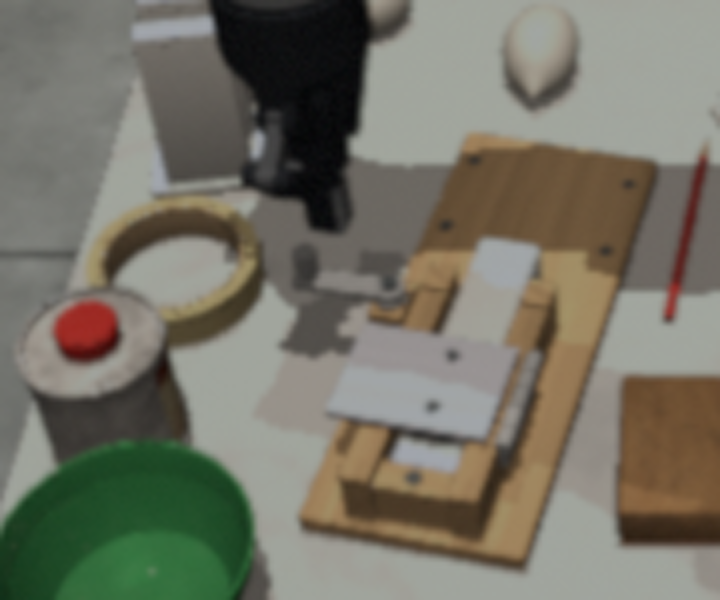

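Emit:
send_rows --rows '[[[0, -0.5, -0.3, 0, 0, 0], [0, -1, -0.3, 0, 0, 0], [0, -1.5, -0.3, 0, 0, 0], [0, -2, -0.3, 0, 0, 0], [-0.2, -2.5, -0.3, 0, 0, 0], [-0.4, -3, -0.3, 0, 0, 0], [-0.6, -3.5, -0.3, 0, 0, 0], [-0.8, -4, -0.3, 0, 0, 0], [-1, -4.4, -0.3, 0, 0, 0], [-1, -4.4, -0.3, 0, 0, 0]]]'

```text
clock: 9.8
eef_pos: [630.6, 18.5, 145.9]
tool_rot: [-3.141, 0.002, -0.208]
force: [-0.1, 0.5, 0.6]
width: -0.2
gripper_force: 0.2
```

Emit:
send_rows --rows '[[[0, 1, 0, 0, 0, 0], [1.2, 1, 0.2, 0, 0, 0], [2.6, 1, 0.3, 0, 0, 0], [2.6, -1, 0.3, 0, 0, 0], [2.6, -3, 0.3, 0, 0, 0], [2.6, -3, 0.3, 0, 0, 0]]]'

```text
clock: 10.4
eef_pos: [663.2, 44.8, 142.6]
tool_rot: [-3.139, 0.001, -0.205]
force: [-0.7, -0.0, -0.8]
width: 0.0
gripper_force: 0.0
```

Run:
```python
from cell import ctrl
from h import *
s=ctrl.get_image("side")
b=cv2.resize(s["pixels"][160:310,140:320],None,fx=4,fy=4,interpolation=cv2.INTER_CUBIC)
cv2.imwrite("pics/f.png",b[:,:,::-1])
```

```text
(no output)
```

View pics/f.png

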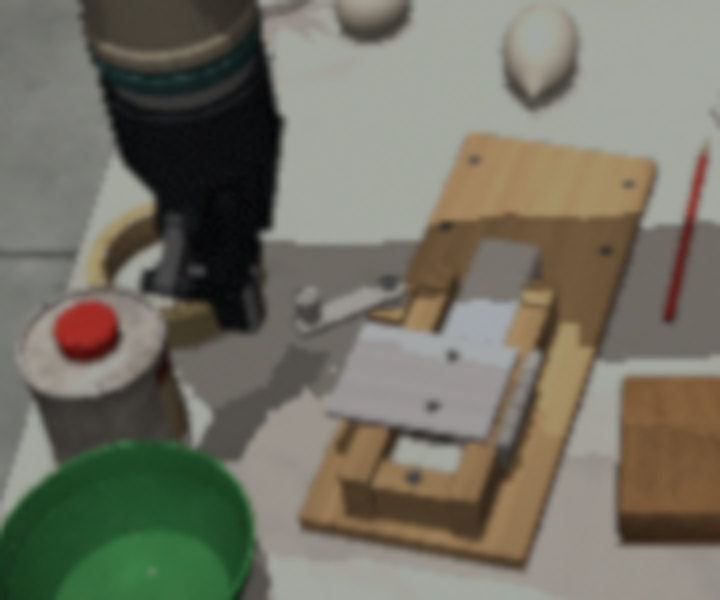

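Emit:
send_rows --rows '[[[0, 1.1, 0, 0, 0, 0], [-0.6, 1.1, 0, 0, 0, 0], [-1.2, 1.1, 0, 0, 0, 0], [-1.7, 0.9, 0, 0, 0, 0], [-2.2, 0.7, 0, 0, 0, 0], [-2.7, 0.4, 0, 0, 0, 0], [-3.2, 0.1, 0, 0, 0, 0], [-3.7, 0, 0, 0, 0, 0], [-4.1, 0, 0, 0, 0, 0], [-4.1, 0, 0, 0, 0, 0]]]'

```text
clock: 11.45
eef_pos: [621.4, 49.7, 142.8]
tool_rot: [3.141, 0.003, -0.209]
force: [-1.0, -1.0, 0.6]
width: 0.0
gripper_force: 0.0
```

Emit:
send_rows --rows '[[[-0.2, 0, 0, 0, 0, 0], [-0.4, 0, 0, 0, 0, 0], [-0.5, 0, 0, 0, 0, 0]]]'

```text
clock: 11.75
eef_pos: [618.8, 50.2, 143.1]
tool_rot: [3.141, -0.002, -0.21]
force: [5.5, -0.2, -3.0]
width: 0.2
gripper_force: 2.4
```

Emit:
send_rows --rows '[[[-0.2, 0, 0, 0, 0, 0], [-0.4, 0, 0, 0, 0, 0], [-0.4, 0, 0, 0, 0, 0]]]'

```text
clock: 12.05
eef_pos: [617.8, 50.3, 143.6]
tool_rot: [-3.142, -0.009, -0.21]
force: [10.0, -2.6, -6.9]
width: -0.2
gripper_force: 5.0
```

Emit:
send_rows --rows '[[[1.5, 0, 0, 0, 0, 0], [3, 0, -2, 0, 0, 0], [3, 0, -6, 0, 0, 0], [2, 5, -10, 0, 0, 0], [0, 10, -13, 0, 0, 0], [-2, 15, -13, 0, 0, 0], [-4, 20, -13, 0, 0, 0], [-6, 25, -13, 0, 0, 0], [-8, 30, -13, 0, 0, 0], [-8, 30, -13, 0, 0, 0]]]'

```text
clock: 13.05
eef_pos: [470.4, -227.4, 273.1]
tool_rot: [3.141, 0.003, -0.212]
force: [0.4, -0.2, 1.0]
width: 0.2
gripper_force: 0.0
```

Run:
```python
from cell import ctrl
from h import *
s=ctrl.get_image("side");t=ctrl.get_image("top")
b=cv2.resize(s["pixels"][180:310,180:310],None,fx=3,fy=3,interpolation=cv2.INTER_CUBIC)
a=cv2.resize(t["pixels"][95:225,220:353],None,fx=3,fy=3,interpolation=cv2.INTER_CUBIC)
cv2.imwrite("pics/g.png",np.hstack([a,b])[:,:,::-1])
```

```text
(no output)
```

View pics/g.png

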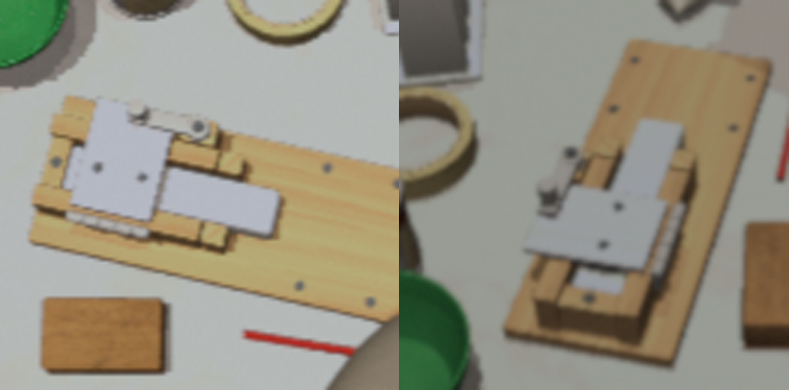

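Run:
```python
from cell import ctrl
from h import *
t=ctrl.get_image("top");p=(542.4,-9,-.209)
A=lambda q:np.array(q)/3+[220-.33,95-.33]
k=onz(t,A([(137,109)]),83.5)[0];v=onz(t,A([(199,127)]),65)[0]
d=(k-v)[:2];c,s=np.cos(p[2]),np.sin(p[2])
print(np.hypot(*d),np.arctan2(c*d[0]+s*d[1],-s*d[0]+c*d[1]))
b=onz(t,A([(279,190),(272,236)]),42);w=b[:,:2]-p[:2];print("bar right end y",(-s*w[:,0]+c*w[:,1]))
```

```text
43.752312323197934 -0.03200902366471362
bar right end y [-32.65593418 -35.35195018]
```

```bash
python3 -c "
from cell import ctrl
print(ctrl.finish_job())"
```

```text
the job is handed in; nothing more can be done
None
```

I pushed the bar against the end stop, shut the flap with its pad on the bar and swung the latch fully over the flap's edge. The final camera check and the contact forces agree with this, and I handed the job in at about 13 s; no verdict was returned.

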